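# Feel the filter bays, then seat the new cartridge

### The job

One of the two bays of the white fume-filter unit still has the core of an old filter lying in the bottom. Feel down into the bays with your closed fingertips until you have touched the bare floor of the clear one, then lower the new white filter cartridge upright into that bay, keeping hold of it until it is fully home on the floor, and let go. Do not tip the cartridge over or disturb the jar, the bottle and the slide box.

Things in the scene. Friction and masses are not known exactly. Their poses are not given: they have to be found in the camera images.
- unit: White fume-filter unit, fixed: a low housing 180 x 300 x 60 mm (x, y, z) with a flat deck 60 mm above the bench. Origin: centre of its underside; z up, y along its long side. Two equal square bays, 76 x 76 mm inside with walls along the unit's x and y, open at the top, 36 mm deep, centred at y = +70 mm (left) and y = -70 mm (right) from the origin. One of the two holds a leftover core.
- bay_left (a point): Centre of the floor of the left (+y) bay, 24 mm above the bench; axes as the unit's.
- bay_right (a point): Centre of the floor of the right (-y) bay, 24 mm above the bench; axes as the unit's.
- floor_left: The floor of the left bay: a rigid black block 76 x 76 x 24 mm under the bay. Origin: centre of its underside, so its touchable top is 24 mm above. A leftover core, if here, is an untracked black block 68 x 68 x 18 mm lying on this floor, its top 42 mm above the bench (18 mm below the deck), ribbed like the floor; it covers the floor, cannot be gripped in the bay and may stay.
- floor_right: The floor of the right bay; the same as the left one in every way, leftover core included (exactly one of the two bays has it).
- cartridge: White plastic filter cartridge, about 0.25 kg, loose, standing upright on the bench. Origin: centre of its underside; z up. Square body 70 x 70 x 42 mm, on top a centred gripping fin 16 mm thick (y), 50 mm long (x), 37 mm high. Fits a bay with 3 mm play each side, any of the four ways round. Home, its underside is on the bay floor and its body stands 6 mm above the deck.
- fin (a point): Grip point in the fin of the cartridge: on its axis, 65 mm above its underside (23 mm above the square body's top, 14 mm below the fin's top). Axes as the cartridge's: pinch along y.
- jar: Bystander: closed jar, 60 mm across, 85 mm tall, loose. Origin: centre of its underside.
- slide_box: Bystander: flat grey slide box 90 x 170 x 30 mm, loose. Origin: centre of its underside.
- reagent: Bystander: amber bottle 64 mm across, 150 mm tall, loose. Origin: centre of its underside.
Mind the look-alikes: they are no part of the job. Leave any brown or orange look-alike of the cartridge alone.

How it is judged:
On the way, in this order (a step that is already met when the one before it is completed fails the run):
1. The fingertips touch the bare floor of the clear bay (pressing more than 1 N, with nothing in the hand) ((contact force between the fingers and floor_left above 1 N or contact force between the fingers and floor_right above 1 N) and contact force between the fingers and cartridge below 0.2 N), for 0.05 s.
2. The cartridge is fully home on the floor of a bay while the fingers still hold it (((z of cartridge in the frame of bay_left between -0.005 and 0.005 m and horizontal distance between cartridge and bay_left below 0.008 m and angle between cartridge's own z axis and vertical below 0.08 rad) or (z of cartridge in the frame of bay_right between -0.005 and 0.005 m and horizontal distance between cartridge and bay_right below 0.008 m and angle between cartridge's own z axis and vertical below 0.08 rad)) and contact force between the fingers and cartridge above 1 N), for 0.1 s.
At the end, for the whole second after the job is handed in: The cartridge stands released and at rest in the clear bay: underside within 5 mm of the bay's floor, axis within 8 mm of the bay's centre, upright within 0.08 rad (((z of cartridge in the frame of bay_left between -0.005 and 0.005 m and horizontal distance between cartridge and bay_left below 0.008 m and angle between cartridge's own z axis and vertical below 0.08 rad) or (z of cartridge in the frame of bay_right between -0.005 and 0.005 m and horizontal distance between cartridge and bay_right below 0.008 m and angle between cartridge's own z axis and vertical below 0.08 rad)) and linear speed of cartridge below 0.02 m/s and contact force between the fingers and cartridge below 0.1 N); the robot touches nothing.
It fails at once if the cartridge tips by more than 0.6 rad (angle between cartridge's own z axis and vertical above 0.6 rad).
It fails at once if a bystander (jar, slide box, bottle) is moved more than 30 mm (distance of any of jar, slide_box, reagent from where it was at the start of the episode above 0.03 m).
It also fails if it takes over 54 s, if anything falls off the work surface, if the arm or the gripper's body presses on something with over 40 N, if the wrist force passes 120 N, or if a joint passes its speed limit or range.

### The arm

A 6-joint arm with a two-finger parallel gripper is mounted at the origin on the work surface. World frame = base frame: x ahead of the robot, y to its left, z up, the work surface at z = 0. Lengths are in m, angles in rad, forces in N, time in s.
With the tool pointing down it reaches from about 0.325 to 0.9 m from the base axis. Payload 6.1 kg.
Tool frame: the origin (TCP) lies midway between the tips of the shut fingers; the grasp point (between the pads) lies 19 mm behind it; z points along the fingers, y is the line along which they close (so a half turn about z gives the same grasp; the last joint's range is limited). The gripper opens to 85 mm and grips with 20 to 120 N. Pads are 22 mm wide; open, the fingers measure 114 mm over their backs; the gripper's body (76 mm by 85 mm) begins 54 mm behind the grasp point. The pads swing forward as they close: fully open they stand 13 mm farther back than shut.
Start: joints at [1.215, 0.22, 1.526, -0, 1.395, -0.126], TCP at [0.142, 0.609, 0.231] pointing down, gripper open.
Joint ranges: [-2.98, 2.98], [-0.91, 2.08], [0.09, 2.57], [-1.24, 4.39], [0.2, 2.65], [-2.68, 2.68]. Speed limits (rad/s): [2.57, 2.57, 3.01, 3.14, 3.14, 3.14].

### API

Orientations are given as a rotation vector (axis times angle).
In Python, from station import env, fingers, vision, read_time, read_qpos, read_qd, read_tau, read_tool_pos, read_tool_rot, read_wrist_force, read_wrist_torque, read_opening, read_grip_force gives the robot as it stands. Calls block until the motion is done:
- env.movep(position, orientation): joint-space move of the TCP to a pose.
- env.line_to(position, attitude=None, rate=0.15, max_force=None): straight line of the TCP; attitude=None keeps the orientation; rate is the mean speed in m/s. With max_force (N) it stops when the force on the tool has changed by that much, and returns True; else False.
- env.move_j(angles): joint-space move.
- fingers.open_jaws() and fingers.gripper_close(newtons=None): open the fingers fully, or close them until they stop; newtons is the grip in N (None keeps the last).
- env.wait(seconds).
- env.inverse_kinematics(position, orientation): joint angles nearest the present ones, or None.
- vision.read_camera(name): name is "scene" or "top" or "wrist"; returns a dict with "color" (480x640x3 uint8, blue, green, red), "z_map" (480x640 float32, m along the optical axis (not along the pixel's ray), 0 where there is no reading), "vertical_fov" (degrees; the focal length in pixels is half the picture's height over the tangent of half this angle, whatever the lens; pixels are square), "cx", "cy" (the principal point, pixels), "k1" (the pictures are not rectified: a ray, as slopes to the right and down, at radius r is drawn at 1 + k1 r^2 times it, then the intrinsics apply), "cam_to_world" (4x4, takes a point from camera to world coordinates). Camera axes: x right, y down, z forward; pixel columns grow to the right and rows downward; lengths in m; the calibration is good to about 2 mm. A picture is of the moment at which its call begins.
A pose or a line that the arm cannot do raises env.Unreachable and nothing moves.
- env.sign_off(): hands the job in; it is judged then, once.
Readings, each from a call of its own:
- read_time(): time.
- read_qpos(): joint angles.
- read_qd(): joint speeds.
- read_tau(): joint torques, N m.
- read_tool_pos(): TCP position.
- read_tool_rot(): TCP orientation.
- read_wrist_force(): force on the tool from outside, world axes, zero at the start.
- read_wrist_torque(): the same for the moment, N m.
- read_opening(): opening from 0.0 (shut) to 1.0 (fully open).
- read_grip_force(): force on a finger pad.
Only numpy, scipy, OpenCV 4.12 (cv2) and the standard library are available. Lean on these libraries where they do the work, as an engineer would, in place of code of your own. Each camera call takes 0.05 s, during which the arm holds its last target. There are 200 camera calls.

## Working session

There is one attempt and no reset: what is moved stays moved. The work goes in short steps, each a Python script; the robot and the scene stay as the last script left them, time stands still between calls to the robot, and variables do not carry over. Pictures are saved under pics/ and viewed, at most 10 in all, crops included, and the job is handed in when it is done.

```bash
mkdir -p pics; cat > h.py <<'E'
import numpy as np, cv2
from station import env, fingers, vision, read_time, read_qpos, read_tool_pos, read_tool_rot, read_wrist_force, read_opening, read_grip_force
def K(c):
    f=240/np.tan(np.radians(c["vertical_fov"])/2)
    return np.array([[f,0,c["cx"]],[0,f,c["cy"]],[0,0,1.]]),np.array([c["k1"],0,0,0,0.])
def rays(c,uv):
    k,d=K(c); n=cv2.undistortPoints(np.array(uv,float).reshape(-1,1,2),k,d).reshape(-1,2)
    T=np.array(c["cam_to_world"]); return T[:3,3],np.c_[n,np.ones(len(n))]@T[:3,:3].T
def onplane(c,uv,z):
    o,r=rays(c,uv); return o+r*((z-o[2])/r[:,2])[:,None]
def bydepth(c,uv):
    o,r=rays(c,uv); zz=np.array([c["z_map"][int(round(v)),int(round(u))] for u,v in uv]); return o+r*zz[:,None]
def cloud(c):
    v,u=np.mgrid[0:480,0:640]; o,r=rays(c,np.c_[u.ravel(),v.ravel()])
    P=o+r*c["z_map"].ravel()[:,None]; P[c["z_map"].ravel()==0]=np.nan; return P.reshape(480,640,3)
def meet(c1,p1,c2,p2):
    o1,r1=rays(c1,[p1]);o2,r2=rays(c2,[p2]);A=np.c_[r1[0],-r2[0]]
    s=np.linalg.lstsq(A,o2-o1,rcond=None)[0]; a=o1+s[0]*r1[0]; b=o2+s[1]*r2[0]
    return (a+b)/2,np.linalg.norm(a-b)
E
python3 - <<'E'
from h import *
import pickle
cs={n:vision.read_camera(n) for n in("top","scene")}
pickle.dump(cs,open("c0.pkl","wb"))
for n,c in cs.items():
    cv2.imwrite(f"pics/{n}0.png",c["color"]); print(n,c["vertical_fov"],c["k1"],np.round(c["cam_to_world"],3).tolist())
print(read_time(),read_tool_rot())
E
```

```text
top 50.4376627729371 -0.12301474945322988 [[0.1, -0.974, 0.205, 0.33], [-0.995, -0.099, 0.015, -0.08], [0.005, -0.205, -0.979, 1.2], [0.0, 0.0, 0.0, 1.0]]
scene 44.75330857552671 -0.0791929847546095 [[-0.071, 0.529, -0.846, 1.63], [0.997, 0.034, -0.063, -0.003], [-0.004, -0.848, -0.53, 0.73], [0.0, 0.0, 0.0, 1.0]]
0.1 [-3.60129073e-01 -3.12047853e+00  2.67072076e-03]
```

View pics/top0.png

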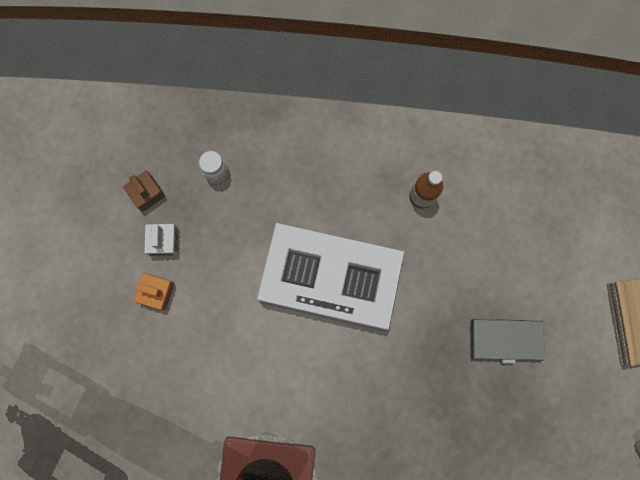

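View pics/scene0.png

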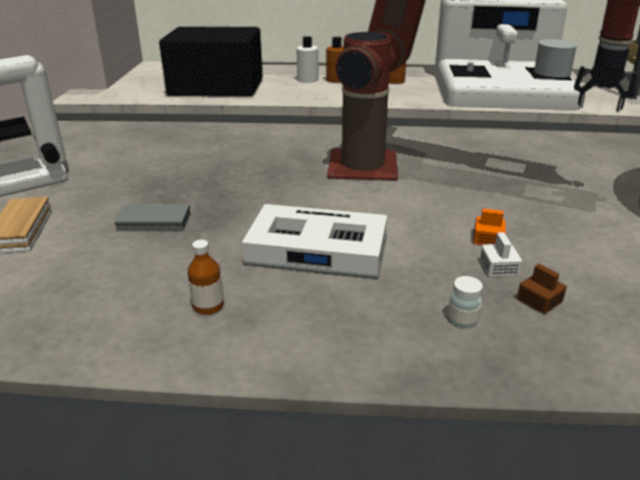

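The top view shows three cartridge shapes: white at (160,239), brown at (143,190) and orange at (153,291). Other white things are the jar at (211,162) and the unit at (333,275), with bays at (302,268) on the left (+y) and (362,282) on the right. By the description I choose the white one at (160,239), seen at (501,257) in the scene view with its fin edge-on. Next I measure it and check it in a close crop.

```bash
python3 - <<'E'
from h import *
import pickle
cs=pickle.load(open("c0.pkl","rb"))
c=cs["top"]; P=cloud(c); img=c["color"]
hsv=cv2.cvtColor(img,cv2.COLOR_BGR2HSV)
# rims of bays: dark blobs in the unit
g=hsv[...,2]; dark=((g<110)).astype(np.uint8)
for n,(u,v) in dict(left=(302,268),right=(362,282)).items():
    roi=np.zeros_like(dark); roi[v-32:v+32,u-30:u+30]=1
    unitm=((g>165)&(hsv[...,1]<40)).astype(np.uint8)
    w=((unitm==0)&(roi>0)).astype(np.uint8)
    cn=max(cv2.findContours(w,cv2.RETR_EXTERNAL,cv2.CHAIN_APPROX_NONE)[0],key=cv2.contourArea)
    W=onplane(c,cn[:,0],0.06); r=cv2.minAreaRect((W[:,:2]*1000).astype(np.float32)); print(n,r)
    print(' depth z pct',np.nanpercentile(P[v-12:v+12,u-12:u+12,2],[5,25,50,75,95]).round(4), (c["z_map"][v-12:v+12,u-12:u+12]==0).mean())
print('deck',np.nanmedian(P[265:275,330:336,2]),'bench',np.nanmedian(P[380:400,200:220,2]))
sub=P[215:262,140:182]
m=(g[215:262,140:182]>160)&(hsv[215:262,140:182,1]<40)
for lo,hi in((.03,.055),(.065,.09)):
    s=sub[m&(sub[...,2]>lo)&(sub[...,2]<hi)]; print(len(s),s[:,2].mean() if len(s) else 0,cv2.minAreaRect((s[:,:2]*1000).astype(np.float32)) if len(s)>4 else 0)
for n,(u,v) in dict(jar=(211,162),bottle=(434,177),box=(508,340),brown=(147,185),orange=(152,291)).items(): print(n,bydepth(c,[(u,v)])[0].round(3))
cv2.imwrite("pics/crop.png",cv2.resize(np.hstack([img[160:310,110:240],cs["scene"]["color"][190:340,440:580]]),None,fx=2.8,fy=2.8,interpolation=cv2.INTER_CUBIC))
E
```

```text
left ((494.99560546875, -30.374542236328125), (78.9090347290039, 78.61418151855469), 82.80168151855469)
 depth z pct [0.0381 0.04   0.0415 0.0431 0.0452] 0.001736111111111111
right ((477.404052734375, -169.42999267578125), (78.93638610839844, 78.83949279785156), 82.81262969970703)
 depth z pct [0.0195 0.0222 0.0237 0.0252 0.0274] 0.006944444444444444
deck 0.05942531850223398 bench -0.0004501901678664044
499 0.041254284329349876 ((533.2794189453125, 310.298828125), (69.07904815673828, 70.43911743164062), 7.457418441772461)
124 0.07711061564778875 ((533.4501342773438, 311.0729064941406), (49.647315979003906, 14.316755294799805), 6.568206787109375)
jar [0.717 0.203 0.084]
bottle [ 0.709 -0.302  0.15 ]
box [ 0.379 -0.521  0.032]
brown [0.66  0.362 0.037]
orange [0.406 0.292 0.082]
```

View pics/crop.png

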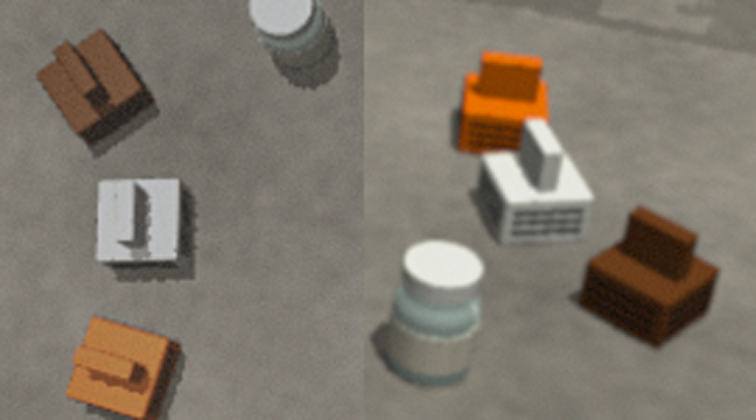

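The crop confirms the choice: the white cartridge (crop 140,220) stands upright with its fin lengthwise along about world x, and the orange and brown ones stay alone. Top-view depth suggests the right bay is clear (floor at about 24 mm, against 42 mm on the left). Next are wrist views of the unit from two places.

```bash
cat >> h.py <<'E'
def down(yaw): a=np.radians(180+yaw)/2; return np.pi*np.array([np.cos(a),np.sin(a),0])
E
python3 - <<'E'
from h import *
import pickle
fingers.gripper_close(20); 
L=[]
for p in([.45,-.13,.33],[.50,-.16,.26]):
    env.movep(p,down(-7.2)); env.wait(.3); L.append(vision.read_camera("wrist")); print(read_time(),read_tool_pos(),np.round(L[-1]["cam_to_world"],3).tolist())
pickle.dump(L,open("w1.pkl","wb"))
cv2.imwrite("pics/w1.png",np.hstack([cv2.resize(c["color"],(400,300)) for c in L]))
E
```

```text
4.05 [ 0.4500534  -0.12980207  0.32996708] [[0.124, 0.941, 0.314, 0.369], [0.992, -0.118, -0.039, -0.119], [-0.0, 0.316, -0.949, 0.472], [0.0, 0.0, 0.0, 1.0]]
4.85 [ 0.50028079 -0.15999194  0.26147327] [[0.125, 0.94, 0.316, 0.419], [0.992, -0.118, -0.041, -0.149], [-0.001, 0.319, -0.948, 0.404], [0.0, 0.0, 0.0, 1.0]]
```

View pics/w1.png

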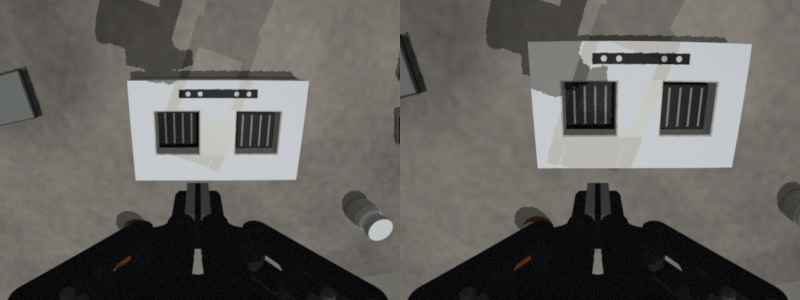

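The two wrist views (half size) show both bays: right (clear) at (177,132) and (590,107), left at (257,132) and (688,107). Next I take their rims and heights by triangulation.

```bash
python3 - <<'E'
from h import *
import pickle
L=pickle.load(open("w1.pkl","rb"))
seeds=[dict(right=(283,211),left=(411,211)),dict(right=(304,171),left=(460,171))]
Q={}
for i,c in enumerate(L):
    g=cv2.cvtColor(c["color"],cv2.COLOR_BGR2GRAY); P=cloud(c)
    for n,(u,v) in seeds[i].items():
        # depth step marks the hole; colour too
        w=((P[...,2]<.05)|(g<100)).astype(np.uint8)
        roi=np.zeros_like(w); roi[v-57:v+57,u-57:u+57]=1
        w=cv2.morphologyEx(w*roi,cv2.MORPH_OPEN,np.ones((7,7),np.uint8))
        k,lab,st,_=cv2.connectedComponentsWithStats(w); l=1+st[1:,4].argmax()
        cn=max(cv2.findContours((lab==l).astype(np.uint8),cv2.RETR_EXTERNAL,cv2.CHAIN_APPROX_NONE)[0],key=cv2.contourArea)
        k_,d_=K(c); un=cv2.undistortPoints(cn.astype(float),k_,d_,P=k_).reshape(-1,2)
        M=cv2.moments(cn); W=onplane(c,cn[:,0],.06); r=cv2.minAreaRect((W[:,:2]*1000).astype(np.float32))
        box=cv2.boxPoints(r)/1000; box=box[np.lexsort((box[:,0],))]
        ctr=np.array([M['m10']/M['m00'],M['m01']/M['m00']]); Q[n,i]=ctr
        fl=np.nanmedian(P[v-15:v+15,u-15:u+15,2]); print(n,i,np.round(r[0],1),np.round(r[1],1),round(r[2],2),'floor z',fl.round(4))
    ring=P[seeds[i]['right'][1],(seeds[i]['right'][0]+seeds[i]['left'][0])//2]; print('deck pt',ring)
for n in('right','left'): print(n,meet(L[0],Q[n,0],L[1],Q[n,1]))
E
```

```text
right 0 [ 476.9 -168.3] [74.8 75.1] 82.87 floor z 0.0235
left 0 [493.4 -31. ] [75.5 74.4] 82.8 floor z 0.0415
deck pt [ 0.48397713 -0.09987708  0.0597911 ]
right 1 [ 470.8 -168.3] [74.9 88.9] 83.8 floor z 0.0236
left 1 [493.7 -31. ] [75.1 74.5] 83.0 floor z 0.0417
deck pt [ 0.4836877  -0.09927532  0.05843828]
right (array([ 0.47305292, -0.16745241,  0.0681731 ]), np.float64(0.0021742563930408575))
left (array([ 0.4928123 , -0.03071106,  0.05824628]), np.float64(0.00017938152910509984))
```

```bash
python3 - <<'E'
from h import *
import pickle
R=down(-7.2); b=np.array([.4769,-.1692])
env.movep([*b,.10],R); env.line_to([*b,.045],rate=.1,max_force=8)
f0=read_wrist_force()
hit=env.line_to([*b,.015],rate=.025,max_force=6)
for _ in range(3): env.wait(.1); print(hit,read_tool_pos(),read_wrist_force()-f0)
print(read_opening(),read_time())
env.line_to([*b,.15],rate=.2); fingers.open_jaws()
L=[]
for p in([.46,.29,.30],[.51,.31,.24]):
    env.movep(p,down(7)); env.wait(.3); L.append(vision.read_camera("wrist"))
pickle.dump(L,open("w2.pkl","wb")); print(read_time())
cv2.imwrite("pics/w2.png",np.hstack([cv2.resize(c["color"],(400,300)) for c in L]))
E
```

```text
True [ 0.47675101 -0.16913328  0.0240578 ] [-1.97428976  1.4911452   5.56788703]
True [ 0.47676298 -0.16912925  0.02407685] [-1.15686139  1.01016906  6.44041493]
True [ 0.47671335 -0.16913154  0.02403946] [-1.68114622  1.15842949  5.30999887]
-0.0011085137719284936 7.3667
11.8083
```

View pics/w2.png

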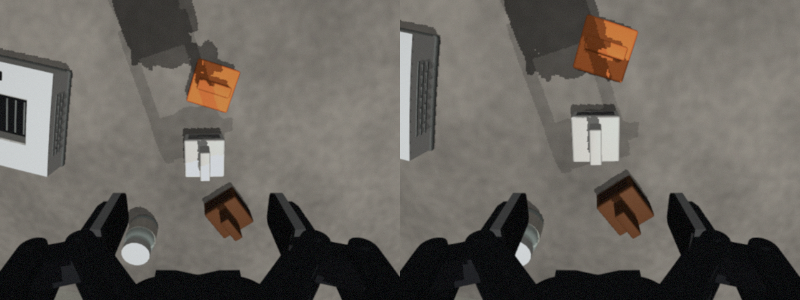

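The floor was touched at z = 24.0 mm, so the right bay is clear. The wrist views show the white cartridge at (205,155) and (595,137), with the brown one behind it and the orange one in front, both clear of the finger paths. Next I refine the fin position and height.

```bash
python3 - <<'E'
from h import *
import pickle
L=pickle.load(open("w2.pkl","rb")); Q=[]
for c,(u,v) in zip(L,((328,248),(312,219))):
    P=cloud(c); hsv=cv2.cvtColor(c["color"],cv2.COLOR_BGR2HSV)
    near=np.hypot(P[...,0]-.533,P[...,1]-.3105)<.055
    for n,lo,hi in(("body",.036,.05),("fin",.073,.085)):
        m=near&(P[...,2]>lo)&(P[...,2]<hi)&(hsv[...,1]<60)
        m=cv2.morphologyEx(m.astype(np.uint8),cv2.MORPH_OPEN,np.ones((3,3),np.uint8))
        z=np.median(P[...,2][m>0]); uv=np.argwhere(m)[:,::-1]
        W=onplane(c,uv,z); r=cv2.minAreaRect((W[:,:2]*1000).astype(np.float32)); print(n,z.round(4),np.round(r[0],1),np.round(r[1],1),round(r[2],2))
        if n=="fin": Q.append(uv.mean(0))
print(meet(L[0],Q[0],L[1],Q[1]))
E
```

```text
body 0.0413 [532.4 311.1] [70.1 69.5] 7.71
fin 0.0772 [532.7 311.5] [50.1 15.3] 7.2
body 0.0413 [532.9 311.1] [69.7 69.5] 7.72
fin 0.0773 [532.7 310.8] [49.4 15.5] 7.31
(array([0.53052315, 0.31085901, 0.08142936]), np.float64(0.00022800301544124275))
```

```bash
python3 - <<'E'
from h import *
import pickle
c=np.array([.5329,.3110]); R=down(7.5)
env.movep([*c,.13],R); print(env.line_to([*c,.049],rate=.1,max_force=10))
fingers.gripper_close(50); print(read_opening(),read_grip_force(),read_tool_pos())
env.line_to([*c,.18],rate=.12); print(read_wrist_force(),read_opening())
b=np.array([.4769,-.1692])
env.line_to([*b,.18],attitude=down(-7.2),rate=.2); env.wait(.3)
L={n:vision.read_camera(n) for n in("wrist","top")}; pickle.dump(L,open("w3.pkl","wb")); print(read_time(),read_tool_pos())
cv2.imwrite("pics/w3.png",np.hstack([cv2.resize(L["wrist"]["color"],(400,300)),cv2.resize(L["top"]["color"][180:360,240:480],(400,300))]))
E
```

```text
False
0.18029232887486274 52.537792325019836 [0.5329976  0.31088791 0.04911959]
[-0.417719   -0.42274133 -2.79292922] 0.17766136353549014
18.1333 [ 0.47691716 -0.16910523  0.18000852]
```

View pics/w3.png

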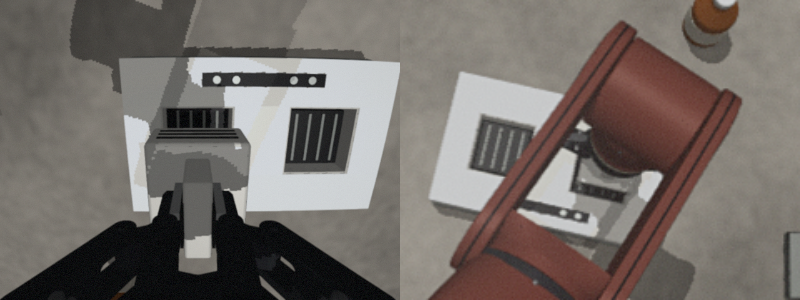

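The cartridge hangs level in the hand over the right bay (at (197,160) in the wrist half). I measure its offset in the hand from the visible top edges.

```bash
python3 - <<'E'
from h import *
import pickle
c=pickle.load(open("w3.pkl","rb"))["wrist"]; P=cloud(c)
y=np.radians(-7.2); ex=np.array([np.cos(y),np.sin(y)]); ey=np.array([-np.sin(y),np.cos(y)])
t=np.array([.47692,-.16911]); s=P[...,:2]-t; X=s@ex*1000; Y=s@ey*1000
m=(P[...,2]>.163)&(P[...,2]<.182)&(abs(X)<50)&(abs(Y)<50)&(c["color"].min(2)>60)
m&=(X<5)
m=cv2.morphologyEx(m.astype(np.uint8),cv2.MORPH_OPEN,np.ones((3,3),np.uint8))>0
print(m.sum(),np.median(P[...,2][m]))
for b in range(-38,5,5):
    q=m&(X>=b)&(X<b+5)
    if q.sum()>10: print('x',b,np.percentile(Y[q],[0,1,99,100]).round(1), np.median(P[...,2][q]).round(4))
for b in range(-36,36,8):
    q=m&(Y>=b)&(Y<b+8)
    if q.sum()>10: print('y',b,np.percentile(X[q],[0,1,5]).round(1))
# edge rim of the bay under: left bay again
E
```

```text
11772 0.1723643702312614
x -38 [-33.3 -32.3  33.   34.2] 0.169
x -33 [-34.3 -33.1  34.   34.9] 0.1723
x -28 [-34.5 -33.1  34.   35.4] 0.1726
x -23 [-34.6 -33.7  34.3  35.3] 0.1725
x -18 [-34.7 -33.6  34.3  35.3] 0.1725
x -13 [-34.8 -33.6  34.3  35.2] 0.1725
x -8 [-34.6 -33.7  34.4  35.4] 0.1725
x -3 [-34.5 -33.8  34.6  35.4] 0.1724
x 2 [-34.4 -34.2  35.   35.1] 0.1723
y -36 [-34.4 -34.  -33.4]
y -28 [-34.4 -34.1 -33.7]
y -20 [-34.4 -34.1 -33.8]
y -12 [-34.4 -34.2 -34. ]
y -4 [-34.4 -34.2 -34. ]
y 4 [-34.5 -34.2 -33.9]
y 12 [-34.3 -34.1 -33.8]
y 20 [-34.5 -34.2 -33.8]
y 28 [-34.5 -34.1 -33.6]
```

Centred in the hand within 1 mm and square, so I lower it, with floor contact expected at TCP z ≈ 0.073.

```bash
python3 - <<'E'
from h import *
R=down(-7.2); b=np.array([.4769,-.1692])
env.line_to([*b,.125],rate=.12); 
print('a',env.line_to([*b,.085],rate=.05,max_force=8),read_tool_pos(),read_wrist_force())
if read_tool_pos()[2]<.09:
    print('b',env.line_to([*b,.069],rate=.02,max_force=8)); env.wait(.3)
print(read_tool_pos(),read_wrist_force(),read_grip_force(),read_time())
E
```

```text
a False [ 0.47717169 -0.16935156  0.08529543] [-0.08979358 -0.07126749 -3.59777219]
b True
[ 0.47680728 -0.16932105  0.07298727] [-0.89129159 -0.00772831  4.93605531] 53.12375843524933 20.6
```

It seated at exactly the expected height (0.0730). I release, retreat and check.

```bash
python3 - <<'E'
from h import *
fingers.open_jaws(); env.wait(.2); b=np.array([.4769,-.1692])
env.line_to([*b,.20],rate=.12); env.movep([.40,-.12,.30],down(-7.2)); env.wait(.3)
c=vision.read_camera("wrist"); P=cloud(c); t=vision.read_camera("top"); print(read_time(),read_opening())
y=np.radians(-7.2); s=P[...,:2]-b; X=s@[np.cos(y),np.sin(y)]; Y=s@[-np.sin(y),np.cos(y)]
for n,lo,hi in(("body",.063,.075),("fin",.095,.11)):
    m=(abs(X)<.045)&(abs(Y)<.045)&(P[...,2]>lo)&(P[...,2]<hi)
    r=cv2.minAreaRect((P[m][:,:2]*1000).astype(np.float32)); print(n,m.sum(),np.median(P[...,2][m]),r)
cv2.imwrite("pics/end.png",c["color"])
E
```

```text
23.7 1.0024097601967823
body 3208 0.06530996843275941 ((477.2005310058594, -168.69949340820312), (69.98077392578125, 70.59403991699219), 82.78784942626953)
fin 841 0.10123225167529593 ((476.9350891113281, -168.71214294433594), (16.278736114501953, 49.751808166503906), 83.048095703125)
```

View pics/end.png

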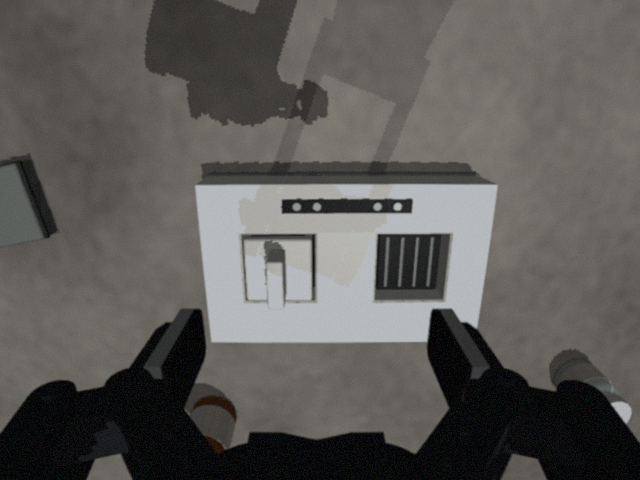

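The picture shows the cartridge seated square in the right bay at (278,268), its body about 6 mm above the deck. The fingers are clear, and the bystanders in view are standing.

```bash
python3 -c "
from h import *
print(env.sign_off())"
```

```text
the job is handed in; nothing more can be done
None
```

The right bay's bare floor was touched at 24 mm, and the white cartridge was lowered into it, held until fully home, and released; the job was handed in at about 24 s of the 54 s allowed, and no verdict was shown.

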